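# Sweep the loose nuts off the assembly plate

### The arm

A 6-joint arm with a two-finger parallel gripper is mounted at the origin on the work surface. World frame = base frame: x ahead of the robot, y to its left, z up, the work surface at z = 0. Lengths are in m, angles in rad, forces in N, time in s.
With the tool pointing down it reaches from about 0.375 to 0.975 m from the base axis. Payload 3.8 kg.
Tool frame: the origin (TCP) lies on the centre line of the jaws, within the pads' length; the fingertips stand 11 mm ahead of it and the grasp point (between the pads) lies 8 mm behind it; z points along the fingers, y is the line along which they close (so a half turn about z gives the same grasp; the last joint's range is limited). The gripper opens to 88 mm and grips with 3 to 60 N. Pads are 18 mm wide; open, the fingers measure 123 mm over their backs; the gripper's body (75 mm by 187 mm) begins 45 mm behind the grasp point.
Start: joints at [1.165, 0.264, 1.604, -0, 1.274, -0.037], TCP at [0.243, 0.63, 0.25] pointing down, gripper open.
Joint ranges: [-2.63, 2.63], [-0.94, 2.18], [0.31, 2.57], [-1.31, 4.45], [0, 2.66], [-2.55, 2.55]. Speed limits (rad/s): [2.57, 2.57, 3.14, 3.14, 3.14, 3.14].

### API

Orientations are given as a rotation vector (axis times angle).
In Python, from rig import env gives the robot as it stands.
- The arm moves only by the shell command python3 -m handwheel 'ROWS' [OPENING] [FORCE]. ROWS is JSON, a list of rows, each an object with "delta_pos": the shift along the tool's x, y, z in cm, a list of three; "spin": the turn about the tool's z in degrees. In form: [{"delta_pos": [x, y, z], "spin": spin}, ...]. A call has 1 to 8 rows; each row shifts and turns the commanded pose from where the row before left it, along the tool's axes as they then stand; what a row does not reach is not made up. A row lasts 1/12 s, in which the tool goes at most 41.7 mm and 7.16 degrees, less where a joint would pass 70% of its speed; a pose out of reach is approached as far as the arm can. A call with a gripper value outside its range is refused whole. OPENING is the gripper's target within -1 to 1 (shut at 1, half-way at 0, fully open at -1), set as the call begins (- or left out, the last holds). The fingers move at their own pace and stop on an object; FORCE is the grip in N (left out, the last holds). Time passes only in rows, so rows that do not move let the fingers close. It gives the time, the measured TCP pose, the force, the opening and the grip force at its end, in the units of the state.
- env.get_state(): the state, without advancing time (a new reading comes with each control period).
- env.snapshot(name): name is "side" or "top"; returns a dict with "color" (384x512x3 uint8, red, green, blue), "K" (3x3 intrinsics, pixels), "R" (3x3) and "t" (3): a world point X has camera coordinates R X + t. Camera axes: x right, y down, z forward; pixel columns grow to the right and rows downward; lengths in m; the calibration is good to about 2 mm. A picture is of the moment at which its call begins. There is no depth.
- env.close_job(): hands the job in; it is judged then, once.
The state is a dict: "clock": time; "joint_pos": joint angles; "qd": joint speeds; "joint_efforts": joint torques, N m; "tcp_pos": TCP position; "tcp_rot": TCP orientation; "ft_force": force on the tool from outside, world axes, zero at the start; "wrist_torque": the same for the moment, N m; "gripper_width": finger opening in m; "grasp_force": force on a finger pad.
Only numpy, scipy, OpenCV 4.12 (cv2) and the standard library are available. Lean on these libraries where they do the work, as an engineer would, in place of code of your own. Each camera call takes 0.05 s, during which the arm holds its last target. There are 200 camera calls.

### The job

Clear the three loose hex nuts off the raised aluminium plate: use the fingertips to sweep them along the plate and over its open end so that they drop into the plain empty tray there, not the divided one. Push them only, never pick them up, and leave the heat sink and capacitor on the plate, and everything else on the bench, standing where they are.

Things in the scene. Friction and masses are not known exactly. Their poses are not given: they have to be found in the camera images.
- plate: aluminium plate on rubber feet, fixed: 266 mm along its own x, 300 mm along its own y, flat top 40 mm above the bench. Low guards 3 mm thick rise 10 mm above the top along the two long edges (x = -132 and +132 mm); both ends (y = -150 and +150 mm) are open and level. Origin: centre of its footprint on the bench (height 0), z up. x points away from the robot.
- plain_tray: plain open tray of grey plastic, empty, no dividers: the place for the nuts. 240 mm (own x) by 116 mm (own y), 34 mm high, so its rim is 6 mm below the plate's top; walls and floor 4 mm. Fixed. Origin: centre of its underside. Axes parallel to the plate's; centre 210 mm from the plate's along the plate's +y or -y, a 2 mm gap from its end.
- divided_tray: grey plastic tray with eight compartments of small parts, at the plate's other end; not for the nuts. 240 mm (own x) by 116 mm (own y), 34 mm high, so its rim is 6 mm below the plate's top; walls and floor 4 mm. Fixed. Origin: centre of its underside. Axes parallel to the plate's; centre 210 mm from the plate's along the plate's +y or -y, a 2 mm gap from its end.
- nut_a: loose hexagonal nut of dark steel lying flat on the plate: 24 mm over the flats, 28 mm over the corners, 13 mm high, 16 mm bore, about 33 g. Origin: centre of its underside, which starts on the plate's top; z up (turns as it tips into a tray).
- nut_b: loose hexagonal nut of dark steel lying flat on the plate: 24 mm over the flats, 28 mm over the corners, 13 mm high, 16 mm bore, about 33 g. Origin: centre of its underside, which starts on the plate's top; z up (turns as it tips into a tray).
- nut_c: loose hexagonal nut of dark steel lying flat on the plate: 24 mm over the flats, 28 mm over the corners, 13 mm high, 16 mm bore, about 33 g. Origin: centre of its underside, which starts on the plate's top; z up (turns as it tips into a tray).
- heat_sink: bystander on the plate: finned aluminium heat sink, 28 mm along x, 36 mm along y, 26 mm high, 50 g, loose, near the plate's long centre line. Origin: centre of its underside.
- capacitor: bystander on the plate: black upright can, 22 mm diameter, 34 mm high, 30 g, loose, near the plate's long centre line. Origin: centre of its underside.
- screwdriver: bystander: screwdriver lying on the bench to the left, its tip away from the robot, about 200 mm long, 26 mm high. Origin: under the middle of its length.
- tape: bystander: roll of tape lying flat on the bench to the right, 90 mm across, 22 mm high. Origin: centre of its underside.
- mouse: bystander: black computer mouse on the bench to the left, 105 by 60 by 26 mm. Origin: centre of its underside.
- meter: bystander: yellow multimeter lying on the bench to the right, 150 by 75 by 34 mm. Origin: centre of its underside.

How it is judged:
By the outcome, as a careful person would: the job done as asked, in the order asked, and still so for the second after the job is handed in, with the robot touching nothing.
It also fails if it takes over 58 s, if anything falls off the work surface, if the arm or the gripper's body presses on something with over 40 N, if the wrist force passes 120 N, or if a joint passes its speed limit or range.

## Working session

There is one attempt and no reset: what is moved stays moved. The work goes in short steps, Python scripts to look and compute and a shell command to move; the robot and the scene stay as the last step left them, time stands still between calls to the robot, and variables do not carry over. Pictures are saved under pics/ and viewed, at most 10 in all, crops included, and the job is handed in when it is done.

```bash
mkdir -p pics; cat > h.py <<'E'
import cv2,numpy as np
from rig import env
def snap(n,f):
    s=env.snapshot(n); cv2.imwrite(f'pics/{f}.png',cv2.cvtColor(s['color'],cv2.COLOR_RGB2BGR)); np.savez(f'pics/{f}.npz',**s); return s
def w(s,u,v,z):
    d=np.linalg.solve(s['K'],[u,v,1]); d=s['R'].T@d; c=-s['R'].T@s['t']
    return (c+d*(z-c[2])/d[2]).round(4)
E
python3 - <<'E'
from h import *
for n in('top','side'):
    s=snap(n,n+'0'); print(n,s['K'].round(0).tolist(),(-s['R'].T@s['t']).round(3),s['R'].round(2).tolist())
print(env.get_state())
E
ls
```

```text
top [[427.0, 0.0, 264.0], [0.0, 427.0, 190.0], [0.0, 0.0, 1.0]] [0.426 0.007 1.487] [[0.0, -1.0, 0.01], [-1.0, -0.0, -0.08], [0.08, -0.01, -1.0]]
side [[349.0, 0.0, 258.0], [0.0, 349.0, 186.0], [0.0, 0.0, 1.0]] [-0.036  0.546  0.569] [[-0.68, -0.74, -0.02], [-0.39, 0.38, -0.84], [0.63, -0.56, -0.54]]
{'clock': 0.1, 'joint_pos': array([ 1.16507668e+00,  2.64677884e-01,  1.60521977e+00, -2.63959613e-05,
        1.27369083e+00, -3.68637261e-02]), 'qd': array([ 0.00061429, -0.00174945, -0.00191907, -0.00109666,  0.00097977,
        0.00029572]), 'joint_efforts': array([ 9.70370202e-04, -5.03615749e+01, -3.58073616e+01,  7.32468115e-02,
        2.32991920e-02, -2.27523566e-05]), 'tcp_pos': array([0.24311594, 0.62904399, 0.24852197]), 'tcp_rot': array([-5.76030472e-01, -3.08790970e+00,  3.06688726e-03]), 'ft_force': array([-0.08262169, -0.09936904, -0.27296856]), 'wrist_torque': array([-0.04882995,  0.01435321, -0.03291735]), 'grasp_force': 0.0, 'gripper_width': 0.08802288633981718}
h.py
pics
```

View pics/top0.png

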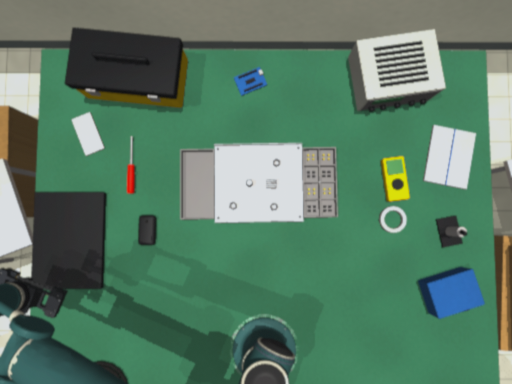

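View pics/side0.png

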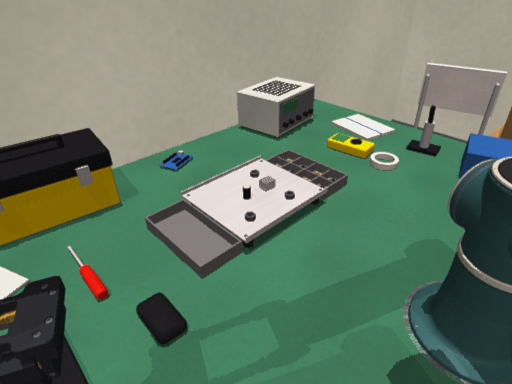

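The top view shows the plain tray on the left (+y, around px 197,185) and the divided tray on the right. The nuts are near (277,163), (233,206) and (274,207), the capacitor near (250,183) and the heat sink near (271,184). I'll enlarge and measure.

```bash
python3 - <<'E'
from h import *
a=cv2.imread('pics/top0.png')[135:230,170:345]; a=cv2.resize(a,None,fx=4,fy=4,interpolation=cv2.INTER_CUBIC)
cv2.imwrite('pics/z.png',a)
s=np.load('pics/top0.npz')
g=cv2.cvtColor(s['color'],cv2.COLOR_RGB2GRAY)
m=(g>170).astype(np.uint8); m[:140]=0;m[228:]=0;m[:,:205]=0;m[:,310:]=0
m=cv2.morphologyEx(m,cv2.MORPH_CLOSE,np.ones((13,13)))
c=max(cv2.findContours(m,0,2)[0],key=cv2.contourArea); b=cv2.boxPoints(cv2.minAreaRect(c)); print(b, [w(s,*p,.04) for p in b])
d=((g<140)&(cv2.erode(m,np.ones((7,7)))>0)).astype(np.uint8)
n,l,st,ce=cv2.connectedComponentsWithStats(d)
for i in range(1,n): print(st[i],ce[i].round(1),w(s,*ce[i],.05))
E
```

```text
[[215.      220.99997]
 [215.      142.99997]
 [309.      142.99997]
 [309.      220.99997]] [array([0.4337, 0.1648, 0.04  ]), array([0.7004, 0.1678, 0.04  ]), array([ 0.7015, -0.1548,  0.04  ]), array([ 0.4344, -0.1531,  0.04  ])]
[277 160   2   1   2] [277.5 160. ] [ 0.6408 -0.0462  0.05  ]
[275 165   1   1   1] [275. 165.] [ 0.6237 -0.0377  0.05  ]
[249 185   3   2   3] [250.  185.3] [0.5541 0.0468 0.05  ]
[231 203   1   1   1] [231. 203.] [0.4942 0.1106 0.05  ]
```

View pics/z.png

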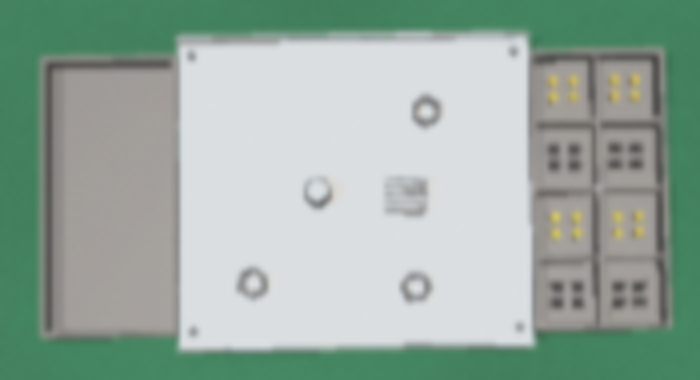

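The enlarged crop shows plate corners (178,37), (528,33), (534,346) and (179,351). Nuts are at (427,111), (252,283) and (416,287), the capacitor top at (318,191) and the heat sink at (406,197).

```bash
python3 - <<'E'
from h import *
s=np.load('pics/top0.npz')
for n,x,y,z in [('TL',178,37,.05),('TR',528,33,.05),('BR',534,346,.05),('BL',179,351,.05),('n1',427,111,.05),('n2',252,283,.05),('n3',416,287,.05),('cap',318,189,.074),('hs',406,197,.062),('trayTL',43,59,.034),('trayBL',44,336,.034)]:
    print(n,w(s,170+(x+.5)/4-.5,135+(y+.5)/4-.5,z))
t=env.get_state(); from scipy.spatial.transform import Rotation as R
print(R.from_rotvec(t['tcp_rot']).as_matrix().round(3).tolist())
E
```

```text
TL [0.6955 0.1696 0.05  ]
TR [ 0.6999 -0.1285  0.05  ]
BR [ 0.4338 -0.1322  0.05  ]
BL [0.4291 0.1658 0.05  ]
n1 [ 0.6326 -0.0423  0.05  ]
n2 [0.4863 0.105  0.05  ]
n3 [ 0.4832 -0.0331  0.05  ]
cap [0.5636 0.0491 0.074 ]
hs [ 0.5582 -0.0243  0.062 ]
trayTL [0.679  0.2871 0.034 ]
trayBL [0.4416 0.2821 0.034 ]
[[-0.933, 0.361, -0.001], [0.361, 0.933, -0.002], [0.0, -0.002, -1.0]]
```

Plate: centre (0.565, 0.019), yaw about +0.8°. The measured size of 266 x 298 mm agrees with the one given. I'll nearly shut the jaws to a 12 mm gap, so the two tips cradle a nut, with the tool's y axis along plate x. Each nut then gets swept along +y on its own.

```bash
R='x'; python3 -m handwheel '[{"delta_pos":[0,0,0],"spin":6.8},{"delta_pos":[0,0,0],"spin":6.8},{"delta_pos":[0,0,0],"spin":6.8},{"delta_pos":[0,0,0],"spin":6.8},{"delta_pos":[0,0,0],"spin":6.8},{"delta_pos":[0,0,0],"spin":6.8},{"delta_pos":[0,0,0],"spin":6.8},{"delta_pos":[0,0,0],"spin":6.8}]' 0.73 20
python3 -m handwheel '[{"delta_pos":[0,0,0],"spin":6.8},{"delta_pos":[0,0,0],"spin":6.8},{"delta_pos":[-1,0.5,0],"spin":0},{"delta_pos":[-2,1,0],"spin":0},{"delta_pos":[-3,1.2,0],"spin":0},{"delta_pos":[-3,1.2,0],"spin":0},{"delta_pos":[-3,1.2,0],"spin":0},{"delta_pos":[-3,1.2,0],"spin":0}]'
```

```text
clock: 0.77
tcp_pos: [0.2432, 0.6292, 0.2489]
tcp_rot: [1.931, 2.478, -0.002]
ft_force: [0.3, 0.3, -0.8]
gripper_width: 0.0369
grasp_force: 0.0
clock: 1.43
tcp_pos: [0.3089, 0.4783, 0.2492]
tcp_rot: [2.199, 2.243, -0.001]
ft_force: [1.0, -0.6, 0.2]
gripper_width: 0.0119
grasp_force: 0.0
```

```bash
python3 -m handwheel '[{"delta_pos":[-3.5,1.5,0],"spin":0},{"delta_pos":[-3.5,1.5,0],"spin":0},{"delta_pos":[-3.5,1.5,0],"spin":0},{"delta_pos":[-3.5,1.5,0],"spin":0},{"delta_pos":[-3.5,1.5,0],"spin":0},{"delta_pos":[-3.5,1.5,0],"spin":0},{"delta_pos":[-3.5,1.5,0],"spin":0},{"delta_pos":[-3.5,1.5,0],"spin":0}]'
python3 -m handwheel '[{"delta_pos":[-3,1.5,0],"spin":0},{"delta_pos":[-3,1.5,0],"spin":0},{"delta_pos":[-2.5,1,1],"spin":0},{"delta_pos":[-2,0.5,2],"spin":0},{"delta_pos":[0,0,2],"spin":0},{"delta_pos":[0,0,2],"spin":0},{"delta_pos":[0,0,2],"spin":0},{"delta_pos":[0,0,0],"spin":0}]'
```

```text
clock: 2.1
tcp_pos: [0.4327, 0.1999, 0.2495]
tcp_rot: [2.2, 2.242, -0.0]
ft_force: [1.0, -0.5, -0.3]
gripper_width: 0.0116
grasp_force: 0.0
clock: 2.77
tcp_pos: [0.4756, 0.0967, 0.1552]
tcp_rot: [-2.198, -2.237, 0.011]
ft_force: [-0.1, -0.2, -0.8]
gripper_width: 0.0118
grasp_force: 0.0
```

```bash
python3 -m handwheel '[{"delta_pos":[-1.5,0.6,0],"spin":0},{"delta_pos":[-1.6,0.5,1],"spin":0},{"delta_pos":[0,0,2],"spin":0},{"delta_pos":[0,0,2],"spin":0},{"delta_pos":[0,0,1.5],"spin":0},{"delta_pos":[0,0,0],"spin":0}]'
python3 - <<'E'
from h import *
s=snap('side','s1'); a=cv2.imread('pics/s1.png')[140:280,140:360]
cv2.imwrite('pics/s1z.png',cv2.resize(a,None,fx=3.5,fy=3.5,interpolation=cv2.INTER_CUBIC))
E
```

```text
clock: 3.27
tcp_pos: [0.4884, 0.0668, 0.0925]
tcp_rot: [-2.2, -2.238, 0.007]
ft_force: [-1.4, -0.4, 0.5]
gripper_width: 0.012
grasp_force: 0.0
```

View pics/s1z.png

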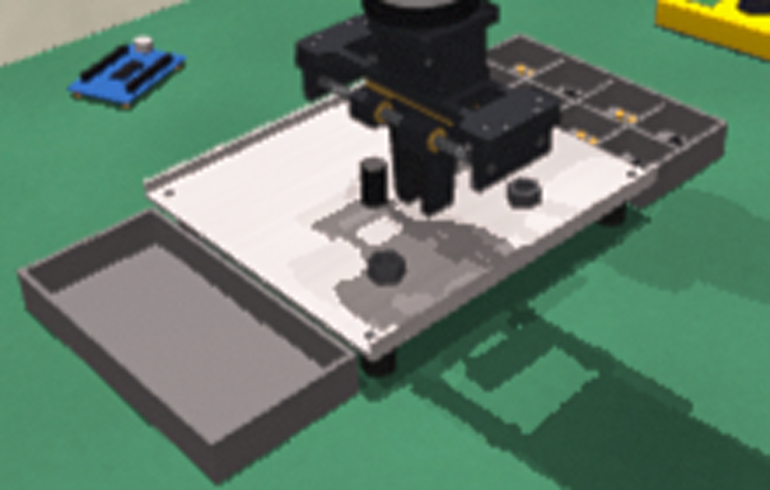

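The side view shows the jaws above free plate, behind the near nut (crop 386,268). The capacitor (374,182) is clear to the left and nut 3 (524,193) is behind. I'll cross-check the nuts from this view, then descend.

```bash
python3 - <<'E'
from h import *
s=np.load('pics/s1.npz')
for x,y,z in [(386,268,.0465),(524,193,.0465),(430,205,.082)]: print(w(s,140+(x+.5)/3.5-.5,140+(y+.5)/3.5-.5,z))
E
python3 -m handwheel '[{"delta_pos":[0,0,2],"spin":0},{"delta_pos":[0,0,1.2],"spin":0},{"delta_pos":[0,0,0.5],"spin":0},{"delta_pos":[0,0,0],"spin":0}]'
```

```text
[0.4852 0.1062 0.0465]
[ 0.4823 -0.0316  0.0465]
[0.4826 0.0659 0.082 ]
clock: 3.65
tcp_pos: [0.4907, 0.0673, 0.058]
tcp_rot: [-2.203, -2.239, 0.001]
ft_force: [-0.6, 0.3, 0.3]
gripper_width: 0.0118
grasp_force: 0.0
```

```bash
python3 -m handwheel '[{"delta_pos":[0,-0.4,0.2],"spin":0},{"delta_pos":[0,0,0],"spin":0},{"delta_pos":[0.6,0,0],"spin":0},{"delta_pos":[0.8,0,0],"spin":0},{"delta_pos":[1,0,0],"spin":0},{"delta_pos":[1,0,0],"spin":0},{"delta_pos":[1,0,0],"spin":0},{"delta_pos":[1,0,0],"spin":0}]'
python3 -m handwheel '[{"delta_pos":[1,0,0],"spin":0},{"delta_pos":[1,0,0],"spin":0},{"delta_pos":[1,0,0],"spin":0},{"delta_pos":[1,0,0],"spin":0},{"delta_pos":[1,0,0],"spin":0},{"delta_pos":[1,0,0],"spin":0},{"delta_pos":[1,0,0],"spin":0},{"delta_pos":[0,0,0],"spin":0}]'
python3 - <<'E'
from h import *
s=snap('side','s2'); a=cv2.imread('pics/s2.png')[140:280,140:360]
cv2.imwrite('pics/s2z.png',cv2.resize(a,None,fx=3.5,fy=3.5,interpolation=cv2.INTER_CUBIC))
E
```

```text
clock: 4.32
tcp_pos: [0.4861, 0.1226, 0.0558]
tcp_rot: [2.204, 2.239, 0.0]
ft_force: [1.0, -0.3, 0.2]
gripper_width: 0.0122
grasp_force: 0.1
clock: 4.98
tcp_pos: [0.4852, 0.193, 0.0558]
tcp_rot: [-2.203, -2.239, -0.001]
ft_force: [-0.0, -0.3, -0.1]
gripper_width: 0.0119
grasp_force: 0.0
```

View pics/s2z.png

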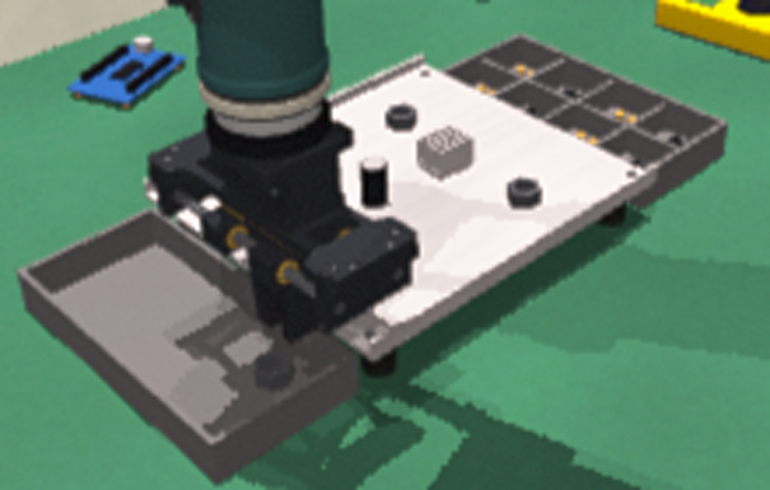

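Nut b lies in the plain tray (crop 275,372); the capacitor, heat sink and other two nuts haven't moved. Next is nut c at (0.4828, -0.032).

```bash
python3 -m handwheel '[{"delta_pos":[0,0,-1.5],"spin":0},{"delta_pos":[0,0,-2],"spin":0},{"delta_pos":[-1.5,0,-1],"spin":0},{"delta_pos":[-3,-0.2,0],"spin":0},{"delta_pos":[-3,-0.2,0],"spin":0},{"delta_pos":[-3,-0.2,0],"spin":0},{"delta_pos":[-3,-0.1,0],"spin":0},{"delta_pos":[-3,0,0],"spin":0}]'
python3 -m handwheel '[{"delta_pos":[-3,0,0],"spin":0},{"delta_pos":[-3,0,0],"spin":0},{"delta_pos":[-2.5,0,0],"spin":0},{"delta_pos":[-1.5,0,0],"spin":0},{"delta_pos":[0,0,0],"spin":0},{"delta_pos":[0,0,0],"spin":0}]'
```

```text
clock: 5.7
tcp_pos: [0.4799, 0.0245, 0.1007]
tcp_rot: [2.204, 2.238, -0.0]
ft_force: [0.1, -0.4, -0.6]
gripper_width: 0.0121
grasp_force: 0.0
clock: 6.2
tcp_pos: [0.4817, -0.0747, 0.1007]
tcp_rot: [-2.207, -2.235, 0.0]
ft_force: [-0.7, 0.8, -0.3]
gripper_width: 0.0118
grasp_force: 0.0
```

```bash
python3 -m handwheel '[{"delta_pos":[0,0.1,2],"spin":0},{"delta_pos":[0,0,1.8],"spin":0},{"delta_pos":[0,0,0.7],"spin":0},{"delta_pos":[0,0,0],"spin":0},{"delta_pos":[0.6,0,0],"spin":0},{"delta_pos":[0.8,0,0],"spin":0},{"delta_pos":[1,0,0],"spin":0},{"delta_pos":[1,0,0],"spin":0}]'
python3 -m handwheel '[{"delta_pos":[1.2,0,0],"spin":0},{"delta_pos":[1.2,0,0],"spin":0},{"delta_pos":[1.2,0,0],"spin":0},{"delta_pos":[1.2,0,0],"spin":0},{"delta_pos":[1.2,0,0],"spin":0},{"delta_pos":[1.2,0,0],"spin":0},{"delta_pos":[1.2,0,0],"spin":0},{"delta_pos":[1.2,0,0],"spin":0}]'
python3 -m handwheel '[{"delta_pos":[1.2,0,0],"spin":0},{"delta_pos":[1.2,0,0],"spin":0},{"delta_pos":[1.2,0,0],"spin":0},{"delta_pos":[1.2,0,0],"spin":0},{"delta_pos":[1.2,0,0],"spin":0},{"delta_pos":[1.2,0,0],"spin":0},{"delta_pos":[1.2,0,0],"spin":0},{"delta_pos":[1.2,0,0],"spin":0}]'
python3 -m handwheel '[{"delta_pos":[1.2,0,0],"spin":0},{"delta_pos":[1.2,0,0],"spin":0},{"delta_pos":[1.2,0,0],"spin":0},{"delta_pos":[0.6,0,0],"spin":0},{"delta_pos":[0,0,0],"spin":0}]'
python3 - <<'E'
from h import *
s=snap('side','s3'); a=cv2.imread('pics/s3.png')[140:280,140:360]
cv2.imwrite('pics/s3z.png',cv2.resize(a,None,fx=3.5,fy=3.5,interpolation=cv2.INTER_CUBIC))
E
```

```text
clock: 6.87
tcp_pos: [0.4832, -0.0387, 0.0567]
tcp_rot: [2.203, 2.237, 0.002]
ft_force: [0.5, -0.5, 0.8]
gripper_width: 0.0118
grasp_force: 0.1
clock: 7.53
tcp_pos: [0.481, 0.0574, 0.0557]
tcp_rot: [-2.204, -2.238, 0.0]
ft_force: [0.9, -0.7, 0.5]
gripper_width: 0.0117
grasp_force: 0.2
clock: 8.2
tcp_pos: [0.4796, 0.1533, 0.0557]
tcp_rot: [-2.205, -2.238, 0.0]
ft_force: [-0.2, -0.2, 1.4]
gripper_width: 0.0116
grasp_force: 0.2
clock: 8.62
tcp_pos: [0.4791, 0.1956, 0.0558]
tcp_rot: [2.203, 2.24, 0.001]
ft_force: [0.2, 0.3, 0.3]
gripper_width: 0.0119
grasp_force: 0.0
```

View pics/s3z.png

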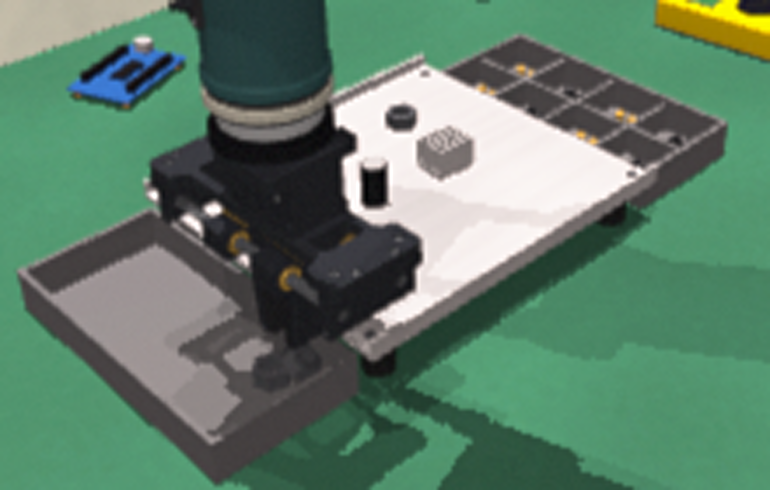

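Nut c is in the tray beside nut b (crop about 305,358), possibly leaning. Nut a is untouched at (401,117). Going over high to it.

```bash
python3 - <<'E'
from h import *
s=np.load('pics/s3.npz'); x,y=401,117
print(w(s,140+(x+.5)/3.5-.5,140+(y+.5)/3.5-.5,.0465))
E
python3 -m handwheel '[{"delta_pos":[0,0,-1.5],"spin":0},{"delta_pos":[0,0,-3],"spin":0},{"delta_pos":[-1,0.5,-2.5],"spin":0},{"delta_pos":[-2.5,1.5,0],"spin":0},{"delta_pos":[-3,1.6,0],"spin":0},{"delta_pos":[-3,1.6,0],"spin":0},{"delta_pos":[-3,1.6,0],"spin":0},{"delta_pos":[-3,1.6,0],"spin":0}]'
python3 -m handwheel '[{"delta_pos":[-3,1.6,0],"spin":0},{"delta_pos":[-3,1.6,0],"spin":0},{"delta_pos":[-3,1.6,0],"spin":0},{"delta_pos":[-2.3,1.4,0],"spin":0},{"delta_pos":[-1,0.5,0],"spin":0},{"delta_pos":[0,0,0],"spin":0},{"delta_pos":[0,0,0],"spin":0}]'
python3 - <<'E'
from h import *
s=snap('side','s4'); a=cv2.imread('pics/s4.png')[140:280,140:360]
cv2.imwrite('pics/s4z.png',cv2.resize(a,None,fx=3.5,fy=3.5,interpolation=cv2.INTER_CUBIC))
E
```

```text
[ 0.6325 -0.041   0.0465]
clock: 9.33
tcp_pos: [0.5656, 0.0384, 0.1258]
tcp_rot: [2.205, 2.238, -0.0]
ft_force: [0.2, 0.2, 0.1]
gripper_width: 0.012
grasp_force: 0.0
clock: 9.92
tcp_pos: [0.6334, -0.0818, 0.1252]
tcp_rot: [-2.205, -2.235, 0.001]
ft_force: [0.1, -0.2, 0.3]
gripper_width: 0.0119
grasp_force: 0.0
```

View pics/s4z.png

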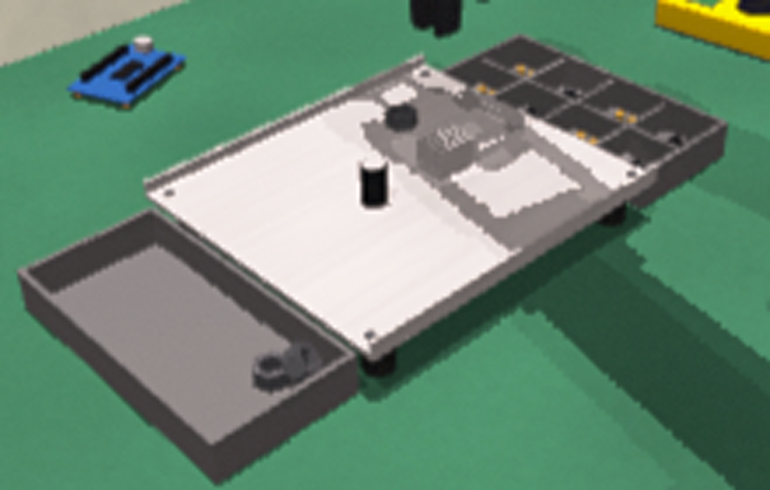

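Both nuts are inside the plain tray, below its rim (crop 268,370 and 300,358), and the plate is otherwise unchanged. I'll descend and sweep nut a.

```bash
python3 -m handwheel '[{"delta_pos":[0,0,1.5],"spin":0},{"delta_pos":[0,0,2],"spin":0},{"delta_pos":[0,0,2],"spin":0},{"delta_pos":[0,0,1],"spin":0},{"delta_pos":[0,0,0.45],"spin":0},{"delta_pos":[0,0,0],"spin":0},{"delta_pos":[0.6,0,0],"spin":0},{"delta_pos":[0.8,0,0],"spin":0}]'
python3 -m handwheel '[{"delta_pos":[1,0,0],"spin":0},{"delta_pos":[1,0,0],"spin":0},{"delta_pos":[1.2,0,0],"spin":0},{"delta_pos":[1.2,0,0],"spin":0},{"delta_pos":[1.2,0,0],"spin":0},{"delta_pos":[1.2,0,0],"spin":0},{"delta_pos":[1.2,0,0],"spin":0},{"delta_pos":[1.2,0,0],"spin":0}]'
python3 -m handwheel '[{"delta_pos":[1.2,0,0],"spin":0},{"delta_pos":[1.2,0,0],"spin":0},{"delta_pos":[1.2,0,0],"spin":0},{"delta_pos":[1.2,0,0],"spin":0},{"delta_pos":[1.2,0,0],"spin":0},{"delta_pos":[1.2,0,0],"spin":0},{"delta_pos":[1.2,0,0],"spin":0},{"delta_pos":[1.2,0,0],"spin":0}]'
python3 -m handwheel '[{"delta_pos":[1.2,0,0],"spin":0},{"delta_pos":[1.2,0,0],"spin":0},{"delta_pos":[1.2,0,0],"spin":0},{"delta_pos":[1.2,0,0],"spin":0},{"delta_pos":[1.2,0,0],"spin":0},{"delta_pos":[1,0,0],"spin":0},{"delta_pos":[0,0,0],"spin":0},{"delta_pos":[0,0,-1.5],"spin":0}]'
```

```text
clock: 10.63
tcp_pos: [0.6349, -0.0673, 0.0576]
tcp_rot: [2.204, 2.236, 0.002]
ft_force: [0.3, -0.1, 0.6]
gripper_width: 0.0119
grasp_force: 0.0
clock: 11.3
tcp_pos: [0.6324, 0.0259, 0.0562]
tcp_rot: [-2.204, -2.238, 0.0]
ft_force: [-0.3, -0.2, 0.8]
gripper_width: 0.0118
grasp_force: 0.1
clock: 11.97
tcp_pos: [0.6311, 0.1216, 0.0562]
tcp_rot: [-2.205, -2.238, 0.0]
ft_force: [0.5, 0.0, -0.6]
gripper_width: 0.012
grasp_force: 0.1
clock: 12.63
tcp_pos: [0.6274, 0.1905, 0.068]
tcp_rot: [-2.201, -2.238, 0.009]
ft_force: [0.2, -0.4, -0.4]
gripper_width: 0.0122
grasp_force: 0.0
```

```bash
python3 -m handwheel '[{"delta_pos":[0,0,-3],"spin":0},{"delta_pos":[0,0,-3],"spin":0},{"delta_pos":[0,0,-3],"spin":0},{"delta_pos":[0,0,-3],"spin":0},{"delta_pos":[2,0,-2],"spin":0},{"delta_pos":[3,0,0],"spin":0},{"delta_pos":[3,0,0],"spin":0},{"delta_pos":[3,0,0],"spin":0}]'
python3 -m handwheel '[{"delta_pos":[3,0,0],"spin":0},{"delta_pos":[3,0,0],"spin":0},{"delta_pos":[3,0,0],"spin":0},{"delta_pos":[2,0,0],"spin":0},{"delta_pos":[0,0,0],"spin":0},{"delta_pos":[0,0,0],"spin":0},{"delta_pos":[0,0,0],"spin":0},{"delta_pos":[0,0,0],"spin":0}]'
python3 - <<'E'
from h import *
a=snap('side','s5');b=snap('top','t5')
a=cv2.imread('pics/s5.png')[140:280,140:360];b=cv2.imread('pics/t5.png')[120:240,120:420]
a=cv2.resize(a,(471,300),interpolation=2);b=cv2.resize(b,(750,300),interpolation=2)
c=np.zeros((600,750,3),np.uint8);c[:300,:471]=a;c[300:]=b;cv2.imwrite('pics/f.png',c)
E
```

```text
clock: 13.3
tcp_pos: [0.6289, 0.3009, 0.2125]
tcp_rot: [2.206, 2.236, 0.002]
ft_force: [0.0, -0.1, 0.6]
gripper_width: 0.012
grasp_force: 0.0
clock: 13.97
tcp_pos: [0.6269, 0.4089, 0.2111]
tcp_rot: [2.206, 2.237, -0.001]
ft_force: [0.0, -0.4, -0.8]
gripper_width: 0.0118
grasp_force: 0.0
```

View pics/f.png

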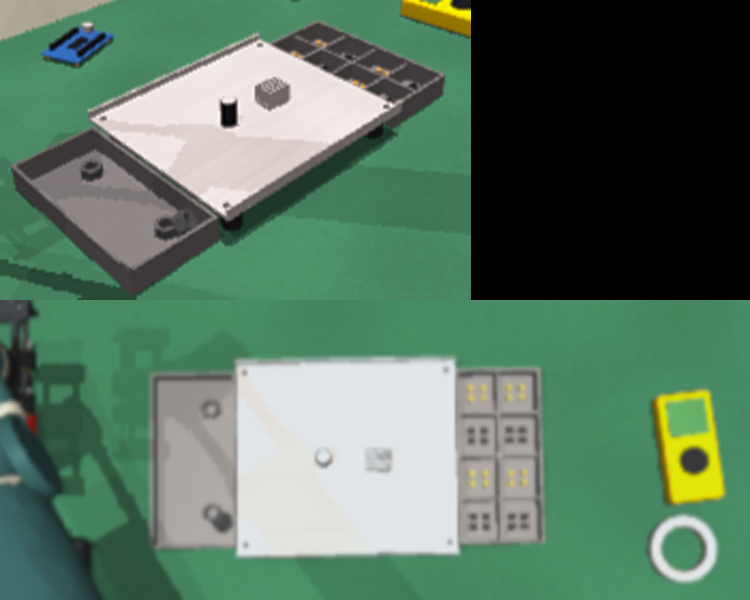

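All three nuts are in the plain tray (top view 211,409; 213,514; 222,521). The capacitor (323,457) and heat sink (378,460) stand where they were, and the arm is clear. Handing in.

```bash
python3 -c "
from rig import env
print(env.close_job())"
```

```text
the job is handed in; nothing more can be done
None
```

All three nuts were pushed off the plate's open end into the plain tray, with the heat sink and capacitor still in place, and the job was handed in at about 14 s on the robot's clock.

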